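Clear the spring clamp and hold it open at the mark

ROBOT

A 7-joint arm with a two-finger parallel gripper is mounted at the origin on a cart in front of the work surface, level with it; the furniture and walls round the work are solid. World frame = base frame: x ahead of the robot, y to its left, z up, the work surface at z = 0. Lengths are in m, angles in degrees, forces in N, time in s.
With the tool pointing down it reaches from about 0.35 to 0.9 m from the base axis. Payload 8.1 kg.
Tool frame: the origin (TCP) lies between the finger pads; the fingertips stand 25 mm ahead of it and the grasp point (between the pads) lies 6 mm ahead of it; z points along the fingers, y is the line along which they close (so a half turn about z gives the same grasp; the last joint's range is limited). The gripper opens to 85 mm and grips with 20 to 120 N. Pads are 22 mm wide; open, the fingers measure 114 mm over their backs; the gripper's body (76 mm by 85 mm) begins 54 mm behind the grasp point. The pads swing forward as they close: fully open they stand 13 mm farther back than shut.
Start: joints at [-79.733, 24.895, 1.432, 90.138, -0.665, 64.973, -4.303], TCP at [0.174, 0.6, 0.256] pointing down, gripper open.
Joint ranges: [-149.89, 149.89], [-25.12, 119.58], [-72.63, 75.52], [4.76, 147.25], [-75.54, 255.54], [6.69, 114.76], [-157.13, 157.13]. Speed limits (degrees/s): [127.2, 127.2, 172.46, 172.46, 180, 180, 180].

INTERFACE

Orientations are given as [roll, pitch, yaw] about the fixed x, y, z axes, in that order (R = Rz(yaw) Ry(pitch) Rx(roll)).
In Python, from plant import * gives the robot as it stands.
- The arm moves only by the tool play_rows, never from a script. Its argument "moves" is a list of rows, each a list of 4 numbers: the shift along the tool's x, y, z in m, then the turn about the tool's z in rad. A call has 1 to 8 rows; each row shifts and turns the commanded pose from where the row before left it, along the tool's axes as they then stand; what a row does not reach is not made up. A row lasts 1/10 s, in which the tool goes at most 50 mm and 8.59 degrees, less where a joint would pass 70% of its speed; a pose out of reach is approached as far as the arm can. A call is refused whole if a number of a shift passes 0.05 or a number of a turn 0.15, either way. A call with a gripper value outside its range is refused whole. "claw" is the closure, from -1 (fully open) to 1 (shut), so that 0 is half open, set as the call begins (left out, the last holds). The fingers move at their own pace and stop on an object; "grip_force" is the grip in N (left out, the last holds). Time passes only in rows, so rows that do not move let the fingers close. It gives the time, the measured TCP pose, the force, the opening and the grip force at its end, in the units of the state.
- observe(): the state, without advancing time (a new reading comes with each control period).
- get_image(name): name is "side" or "top" or "wrist"; returns the picture (400x640x3 uint8, red, green, blue); there is no depth.
- camera_params(name): a dict with "fx", "fy", "cx", "cy" (pixels), "T" (4x4, takes a point from camera to world coordinates); the wrist camera has in their place "hand_eye" (4x4, takes a point from camera to tool coordinates, whose origin is the TCP and whose axes are the flange's). Camera axes: x right, y up, looking along -z (the intrinsics and any distortion apply to the point x, -y, -z); pixel columns grow to the right and rows downward; lengths in m; the calibration is good to about 2 mm. A picture is of the moment at which its call begins: read the wrist's pose just before it. camera_params takes no time and is no camera call.
- hand_in(): hands the job in; it is judged then, once.
The state is a dict: "time": time; "qpos": joint angles; "joint_velocities": joint speeds; "joint_efforts": joint torques, N m; "position": TCP position; "tool_rot": TCP orientation; "force": force on the tool from outside, world axes, zero at the start; "wrist_torque": the same for the moment, N m; "opening": finger opening in m; "gripper_force": force on a finger pad.
Only numpy, scipy, OpenCV 4.12 (cv2) and the standard library are available. Lean on these libraries where they do the work, as an engineer would, in place of code of your own. Each camera call takes 0.05 s, during which the arm holds its last target. There are 200 camera calls.

TASK

The next part is to go into the spring clamp: use the scraper block, not the fingers, to wipe all four blue chips off the aluminium bed into the grey catch tray at its side, and put the scraper back down on the bench, clear of the fixture. Then pull the yellow tab of the spring-loaded jaw back until its black pointer stands over the red mark, and finish while holding it still there with the gripper: do not let go. Leave the other things on the bench where they are.

Things in the scene. Friction and masses are not known exactly. Their poses are not given: they have to be found in the camera images.
- fixture: Spring clamp fixed to the bench. Origin on the bench under the bed's centre; x away from the robot, y left, yawed up to 0.3 rad either way. From the bed (30 mm high) a dark slideway runs towards the robot, x -55 to -204, 96 wide, up to 29 high, end block 50 high at x -188 to -204; beside it a white scale strip with black ticks, y 50 to 72, 28 high.
- bed_mid (a point): Centre of the bed's flat top, 30 mm above the bench. Bright aluminium, x -57 to 80, y -85 to 85 from here, open at both y sides. A dark fixed jaw stands on it at x 48 to 78, y -65 to 65, 30 high. The closed sliding jaw's face is at x -48, so 96 mm lie free between the jaws. Chips lie within x +-30, y -66 to 25.
- tray_mid (a point): Centre of the floor of the grey catch tray, part of the fixture, along the bed's right (-y) side. Inside 142 mm along x, 71 along y; floor 4 mm and wall tops 26 mm above the bench; no wall towards the bed, whose edge it meets.
- jaw (a joint): Sliding jaw's travel in m: 0 closed (start), grows as it is pulled along the fixture's -x, stop at 0.075. A spring shuts it: about 5 N + 100 N per m of travel (9 to 11 N at the mark); let go, it slides home. Grey carriage 50 mm long in x, 90 wide, 32 to 60 mm above the bench, with yellow tab and black pointer.
- tab (a point): Yellow upright pull tab on the sliding jaw: 14 mm thick along the fixture's x, 44 mm wide along y, from the carriage top (60 mm above the bench) up to 101 mm. Point in its middle, 82 mm above the bench, at fixture x -80, y 0 when closed; moves with the jaw. More than 25 mm free on both of its wide faces.
- pointer (a point): Black pointer bar, 2 mm wide, of the sliding jaw, lying across above the white scale strip, 39.5 mm above the bench; at fixture x -65, y 61 when closed; moves with the jaw.
- mark_top (a point): The red mark: a clip 10 mm wide along x round the scale strip. Point at the centre of its top, 34 mm above the bench, at fixture y 61; its x on the strip differs from job to job (pointer travel 35 to 55 mm); axes as the fixture's. It has no contact.
- scraper: Scraper block standing on the bench: black rubber foot 78 mm along its own x, 26 along y, 14 high, with a thin metal plate (to 18 mm) and on it a pale wooden grip 56 along x, 22 along y, from 18 to 56 mm above the underside. Origin at the centre of the underside, z up. About 0.16 kg.
- scraper_mid (a point): Centre of the scraper block, 28 mm above its underside.
- chip0_mid (a point): Centre of a loose blue plastic chip lying on the bed, about 16x9 mm, 6 mm high, 10 g.
- chip1_mid (a point): Centre of a loose blue plastic chip lying on the bed, about 16x9 mm, 6 mm high, 10 g.
- chip2_mid (a point): Centre of a loose blue plastic chip lying on the bed, about 16x9 mm, 6 mm high, 10 g.
- chip3_mid (a point): Centre of a loose blue plastic chip lying on the bed, about 16x9 mm, 6 mm high, 10 g.
- group_part: Bystander: black plastic brew-unit half with side plates, 76x100x70 (mm). Leave alone; origin at the centre of its underside.
- tape_roll: Bystander: roll of beige masking tape lying flat, 104x102x25 (mm). Leave alone; origin at the centre of its underside.
- screwdriver: Bystander: blue and black screwdriver lying down, 205 long (mm). Leave alone; origin at the centre of its underside.
There are look-alikes about, which are no part of the job. What is shaped like the scraper but turquoise is not meant.

How it is judged:
By the outcome, as a careful person would: the job done as asked, in the order asked, and still so for the second after the job is handed in, while the arm keeps its last pose, push and grip.
It also fails if it takes over 61 s, if anything falls off the work surface, if the arm or the gripper's body presses on something with over 40 N, if the wrist force passes 120 N, or if a joint passes its speed limit or range.

## Working session

There is one attempt and no reset: what is moved stays moved. The work goes in short steps, Python scripts to look and compute and a tool call to move; the robot and the scene stay as the last step left them, time stands still between calls to the robot, and variables do not carry over. Pictures are saved under pics/ and viewed, at most 14 in all, crops included, and the job is handed in when it is done.

Besides the shell and the picture viewer there is one more tool, called in YAML: its name, and indented under it one key for each argument. play_rows: Moves the arm, as the interface text tells. Its arguments: {"type":"object","properties":{"moves":{"type":"array","items":{"type":"array","items":{"type":"number"}}},"claw":{"type":"number"},"grip_force":{"type":"number"}},"required":["moves"]}

```bash
mkdir -p pics; ls; python3 - <<'E'
from plant import *
import cv2,numpy as np
s=observe();print(s)
for n in("top","side"):
    im=get_image(n);cv2.imwrite(f"pics/{n}0.png",im[:,:,::-1]);p=camera_params(n);print(n,p)
print(camera_params("wrist"))
E
```

```text
pics
{'time': 0.0, 'qpos': array([-79.73400251,  24.93611001,   1.42946011,  90.1898239 ,
        -0.66408342,  64.97455789,  -4.30506783]), 'joint_velocities': array([-0.05920711,  0.01958329, -0.09500985, -0.06003076, -0.03307921,
        0.05514134, -0.00262062]), 'joint_efforts': array([ 8.89872881e-04, -6.70449400e+01,  1.02532636e+00, -3.16207123e+01,
        1.55683479e-02,  1.23785072e-02,  7.03974393e-06]), 'position': array([0.17369663, 0.59987825, 0.2555245 ]), 'tool_rot': array([-1.79908171e+02,  8.25201976e-03,  1.63850789e+02]), 'force': array([ 0.17825779, -0.06916165,  0.12349406]), 'wrist_torque': array([ 0.03254301, -0.04637788,  0.05469578]), 'gripper_force': 0.0, 'opening': 0.08543106148033623}
top {'fx': 464.7832605611355, 'fy': 464.7832605611355, 'cx': 327.78804853468534, 'cy': 199.63544907541709, 'T': array([[ 1.16913445e-03,  9.93002680e-01, -1.18086027e-01,
         3.70340153e-01],
       [-9.99974346e-01,  1.99542646e-03,  6.87938604e-03,
         7.69748401e-02],
       [ 7.06688076e-03,  1.18074955e-01,  9.92979539e-01,
         1.31150462e+00],
       [ 
[... 192 characters left out ...]
ray([[-0.98139225,  0.13392332, -0.13760016,  0.38085248],
       [-0.19192854, -0.66284522,  0.72374004,  0.81093256],
       [ 0.00571806,  0.73668226,  0.67621487,  0.77943124],
       [ 0.        ,  0.        ,  0.        ,  1.        ]])}
{'fx': 285.1286882951332, 'fy': 285.1286882951332, 'cx': 322.52713430011613, 'cy': 197.42381151244044, 'hand_eye': array([[ 4.00179020e-04,  9.56258227e-01,  2.92523579e-01,
         7.51588355e-02],
       [ 9.99999897e-01, -4.45560490e-04,  8.85121997e-05,
         2.20267978e-04],
       [ 2.14977468e-04,  2.92523513e-01, -9.56258306e-01,
        -1.17862736e-01],
       [ 0.00000000e+00,  0.00000000e+00,  0.00000000e+00,
         1.00000000e+00]])}
```

View pics/top0.png

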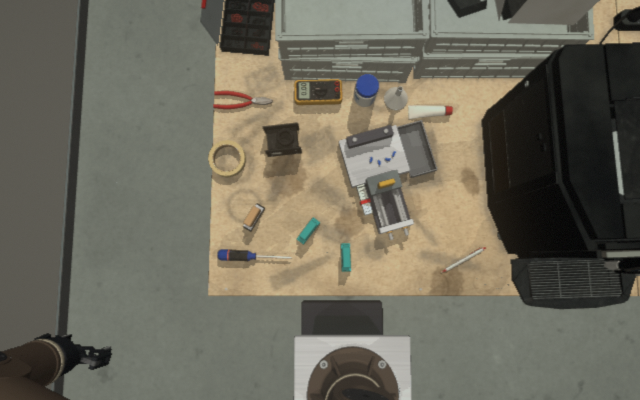

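View pics/side0.png

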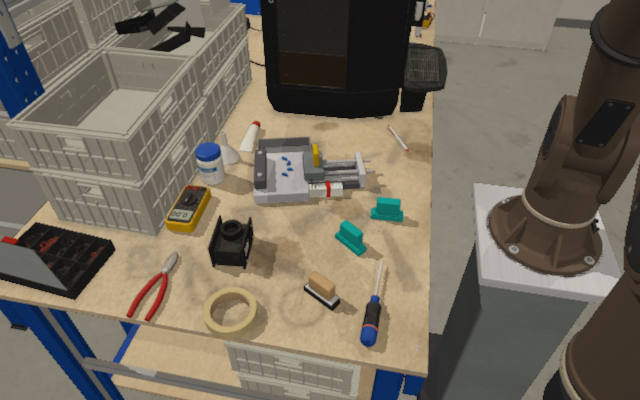

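The top view shows the scraper candidates: a wooden-grip, black-foot one at (254,216), and turquoise ones at (308,231) and (346,257). Only the wooden one fits the description. The fixture bed is around (375,158) with the chips at about (382,159), the yellow tab at (388,184) and the red mark at (364,199). I'll confirm in a crop and measure.

```bash
cat > h.py <<'E'
from plant import *
import cv2,numpy as np
from scipy.spatial.transform import Rotation as Ro
def camT(n,s=None):
    p=camera_params(n)
    if n!="wrist": return p,p["T"]
    T=np.eye(4);T[:3,:3]=Ro.from_euler("xyz",s["tool_rot"],degrees=True).as_matrix();T[:3,3]=s["position"]
    return p,T@p["hand_eye"]
def grab(n):
    s=observe();im=get_image(n);return im,camT(n,s)
def cast(uv,z,c):
    p,T=c;d=T[:3,:3]@np.array([(uv[0]-p["cx"])/p["fx"],-(uv[1]-p["cy"])/p["fy"],-1.]);o=T[:3,3]
    return o+d*(z-o[2])/d[2]
def proj(P,c):
    p,T=c;q=T[:3,:3].T@(np.asarray(P)-T[:3,3]);return np.array([p["cx"]+p["fx"]*q[0]/-q[2],p["cy"]-p["fy"]*q[1]/-q[2]])
def blobs(im,lo,hi,roi=None,amin=6):
    m=cv2.inRange(cv2.cvtColor(im,cv2.COLOR_RGB2HSV),np.array(lo),np.array(hi))
    if roi: 
        k=np.zeros_like(m);k[roi[1]:roi[3],roi[0]:roi[2]]=1;m*=k
    n,l,st,ce=cv2.connectedComponentsWithStats(m)
    return [(ce[i],st[i,4],cv2.minAreaRect(np.argwhere(l==i)[:,::-1].astype(np.float32))) for i in range(1,n) if st[i,4]>=amin]
E
python3 - <<'E'
from h import *
np.set_printoptions(precision=4,suppress=True)
a=cv2.imread("pics/top0.png")[:,:,::-1];b=cv2.imread("pics/side0.png")[:,:,::-1]
ct=camT("top");cs=camT("side")
for nm,lo,hi,z,rt,rs in [("chip",(105,120,60),(125,255,255),.036,(345,140,430,175),(270,145,300,185)),("tab",(18,140,100),(32,255,255),.1,(350,165,420,205),(305,140,330,170)),("red",(0,150,100),(6,255,255),.034,(350,180,380,220),(310,175,345,205)),("grip",(8,60,120),(22,200,255),.056,(240,200,270,232),(305,270,340,300))]:
    for n,im,c,r in(("top",a,ct,rt),("side",b,cs,rs)):
        for ce,ar,rc in blobs(im,lo,hi,r): print(nm,n,ce,ar,cast(ce,z,c),rc)
t=cv2.resize(a[110:280,200:450],(750,510),interpolation=cv2.INTER_CUBIC)
cv2.imwrite("pics/crop.png",t[:,:,::-1])
E
```

```text
chip side [284.    158.125] 8 [ 0.6552 -0.112   0.036 ] ((284.0, 158.00001525878906), (4.242640495300293, 1.4142134189605713), 45.0)
chip side [288.1111 162.5556] 9 [ 0.6398 -0.0957  0.036 ] ((288.0, 162.5), (3.0, 2.0), 90.0)
chip side [289.5 168.5] 8 [ 0.6302 -0.0723  0.036 ] ((289.5, 168.5), (1.0, 3.0), 90.0)
chip side [284.0909 173.8182] 11 [ 0.6386 -0.0485  0.036 ] ((284.0, 174.0), (2.0, 4.0), 90.0)
tab top [386.4568 182.6543] 81 [ 0.5599 -0.0862  0.1   ] ((386.4245910644531, 182.73585510253906), (5.219700336456299, 15.52174186706543), 74.05460357666016)
tab side [315.3016 154.2937] 126 [ 0.5597 -0.0629  0.1   ] ((315.0, 154.5), (21.0, 6.0), 90.0)
red top [365. 201.] 25 [ 0.5187 -0.0349  0.034 ] ((365.0000305175781, 201.00003051757812), (2.425356149673462, 8.731282234191895), 75.96376037597656)
red side [327.7885 188.1154] 52 [ 0.5192 -0.0186  0.034 ] ((327.5, 188.5), (15.0, 3.0), 90.0)
grip top [254.4139 214.7828] 778 [0.478  0.2668 0.056 ] ((254.5, 215.5), (31.0, 29.0), 90.0)
grip side [323.874  281.2159] 778 [0.4732 0.2783 0.056 ] ((322.0, 284.5), (29.0, 34.0), 90.0)
grip side [308.4444 296.4444] 54 [0.4954 0.319  0.056 ] ((310.0, 295.0), (10.0, 8.0), 0.0)
```

View pics/crop.png

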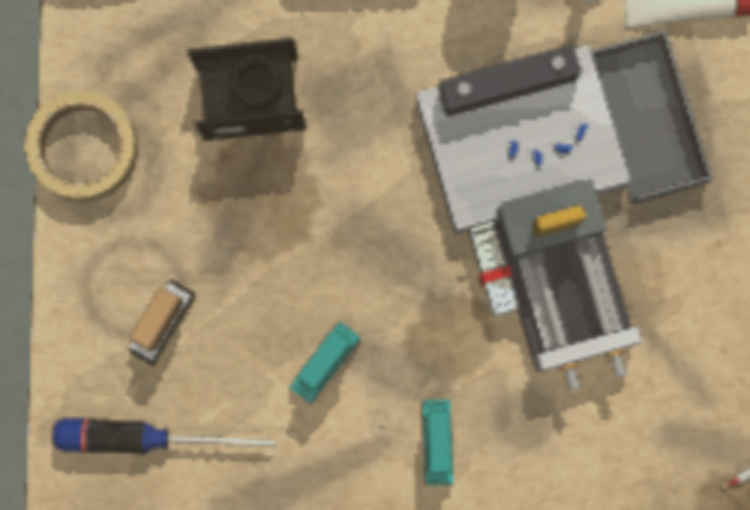

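The crop confirms it: the wooden-grip block on a black foot at crop (160,320), long axis up-right, is the scraper. The other two are turquoise decoys. Chips show at crop (513,150), (538,158), (563,149) and (581,131), and the tray is to the right of the bed. I'll fly above the scraper.

play_rows:
  moves:
    - [-0.032,-0.0196,0.004,0]
    - [-0.032,-0.0196,0.004,0]
    - [-0.032,-0.0196,0.004,0]
    - [-0.032,-0.0196,0.004,0]
    - [-0.032,-0.0196,0.004,0]
    - [-0.032,-0.0196,0.004,0]
    - [-0.032,-0.0196,0.004,0]
    - [-0.032,-0.0196,0.004,0]
  claw: -1

```text
time: 0.9
position: [0.3768, 0.3771, 0.224]
tool_rot: [-180.0, -0.0, 163.8]
force: [0.7, 0.7, 0.1]
opening: 0.0857
gripper_force: 0.0
```

play_rows:
  moves:
    - [-0.032,-0.0196,0.004,0.1]
    - [-0.032,-0.0196,0.004,0.1]
    - [-0.032,-0.0196,0.004,0.1]
    - [-0.032,-0.0196,0.004,0]
    - [0,0,0,0]
    - [0,0,0,0]

```text
time: 1.5
position: [0.4591, 0.2538, 0.2081]
tool_rot: [-180.0, -0.0, 146.5]
force: [-0.5, 1.6, -0.1]
opening: 0.0855
gripper_force: 0.0
```

```bash
python3 - <<'E'
from h import *
np.set_printoptions(precision=4,suppress=True)
s=observe();print(s["time"],s["position"],s["tool_rot"],s["qpos"])
im,c=grab("wrist");cv2.imwrite("pics/w1.png",im[:,:,::-1])
for ce,ar,rc in blobs(im,(8,60,170),(22,200,255),amin=300): 
    print(ce,ar,cast(ce,.056,c),rc,[cast(p,.056,c)[:2] for p in cv2.boxPoints(rc)])
# fixture from crop corners
ct=camT("top")
for u in [(418,95),(458,228),(590,47),(630,182)]: print(cast((200+u[0]/3,110+u[1]/3),.03,ct))
for u in [(513,150),(538,158),(563,149),(581,131)]: print(cast((200+u[0]/3,110+u[1]/3),.036,ct))
E
```

```text
1.5 [0.4591 0.2538 0.2081] [-179.9692   -0.0182  146.5499] [-44.4504  18.3938  12.4519 108.4499  -4.8483  53.6945  26.8112]
[402.6486 113.3209] 11348 [0.4386 0.3544 0.056 ] ((385.6060791015625, 114.691650390625), (238.5045928955078, 95.28659057617188), 62.54899978637695) [array([0.3273, 0.3063]), array([0.3392, 0.3816]), array([0.5537, 0.3816]), array([0.5495, 0.2885])]
[200.7866  71.486 ] 7634 [0.3108 0.2243 0.056 ] ((192.480224609375, 93.19801330566406), (96.04105377197266, 179.20626831054688), 50.71058654785156) [array([0.2832, 0.1198]), array([0.283 , 0.2808]), array([0.3562, 0.2899]), array([0.3652, 0.1173])]
[246.6137 192.4419] 18238 [0.4198 0.1901 0.056 ] ((220.97491455078125, 213.89141845703125), (184.3093719482422, 232.396728515625), 78.61853790283203) [array([0.3026, 0.094 ]), array([0.3866, 0.2953]), array([0.5631, 0.2249]), array([ 0.4705, -0.0258])]
[382.6434 178.5313] 1133 [0.4813 0.3089 0.056 ] ((384.3335876464844, 176.15231323242188), (37.72364044189453, 55.604209899902344), 72.55281066894531) [array([0.455 , 0.2904]), array([0.469 , 0.3405]), array([0.5059, 0.3329]),
[... 1494 characters left out ...]
4.0403 286.4787] 447 [0.4306 0.012  0.056 ] ((124.72566223144531, 286.8849792480469), (27.934694290161133, 32.89898681640625), 67.7509765625) [array([ 0.413 , -0.0003]), array([0.4201, 0.0383]), array([0.4501, 0.0251]), array([ 0.4432, -0.0149])]
[266.123  329.3421] 1374 [0.5622 0.1077 0.056 ] ((274.88104248046875, 327.6289367675781), (30.55234718322754, 91.86100006103516), 78.2317123413086) [array([0.5293, 0.0763]), array([0.5648, 0.1762]), array([0.6028, 0.1595]), array([0.5668, 0.0554])]
[0.6874 0.0357 0.03  ]
[ 0.5612 -0.0012  0.03  ]
[ 0.7342 -0.1268  0.03  ]
[ 0.6049 -0.1621  0.03  ]
[ 0.6338 -0.0525  0.036 ]
[ 0.6263 -0.0757  0.036 ]
[ 0.6349 -0.0991  0.036 ]
[ 0.652  -0.1161  0.036 ]
```

View pics/w1.png

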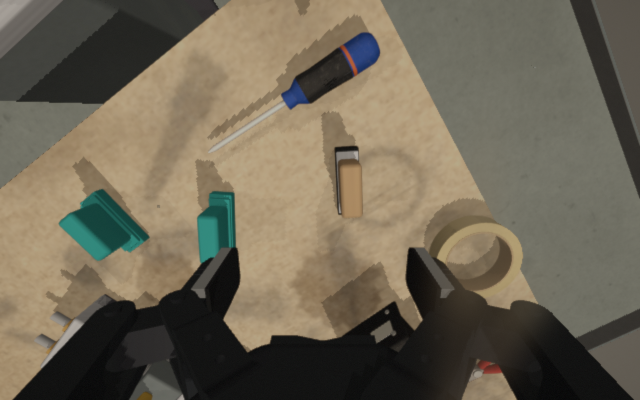

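The wrist view shows the scraper's grip top at about (352,188), parallel to the image vertical (columns 343–361), plus the turquoise decoys at (95,230) and (217,225). I'll measure the grip edges more tightly in this image.

```bash
python3 - <<'E'
from h import *
np.set_printoptions(precision=4,suppress=True)
c=camT("wrist",observe())
im=cv2.imread("pics/w1.png")[:,:,::-1];h=cv2.cvtColor(im,cv2.COLOR_RGB2HSV)
print(im[188,332:368].tolist());print(im[140:224:3,352].tolist())
for p in [(342.5,188),(362,188),(352,217.5),(352,160)]: print(p,cast(p,.056,c))
E
```

```text
[[164, 144, 115], [132, 115, 90], [123, 107, 83], [118, 101, 78], [78, 67, 51], [55, 50, 45], [100, 94, 86], [79, 65, 51], [98, 76, 52], [132, 104, 72], [146, 116, 81], [158, 126, 89], [167, 135, 96], [169, 137, 98], [170, 137, 98], [170, 137, 98], [170, 137, 98], [170, 137, 98], [170, 137, 98], [169, 137, 97], [169, 136, 97], [170, 137, 98], [171, 138, 98], [172, 140, 99], [172, 140, 99], [172, 139, 99], [171, 139, 99], [165, 133, 94], [158, 126, 89], [148, 119, 85], [156, 135, 104], [173, 153, 122], [176, 156, 124], [177, 157, 125], [177, 157, 125], [177, 157, 125]]
[[141, 122, 95], [137, 119, 93], [41, 34, 25], [26, 24, 22], [136, 130, 124], [137, 132, 126], [113, 103, 92], [90, 69, 48], [115, 90, 62], [157, 126, 89], [168, 136, 97], [169, 136, 97], [168, 136, 97], [169, 136, 97], [169, 137, 98], [169, 136, 97], [169, 136, 97], [169, 137, 98], [169, 137, 97], [170, 137, 98], [169, 137, 98], [169, 137, 98], [169, 136, 97], [169, 136, 97], [169, 136, 97], [167, 135, 96], [148, 127, 101], [151, 132, 105]]
(342.5, 188) [0.4675 0.2727 0.056 ]
(362, 188) [0.478  0.2886 0.056 ]
(352, 217.5) [0.4989 0.2643 0.056 ]
(352, 160) [0.4491 0.2949 0.056 ]
```

play_rows:
  moves:
    - [0.001,0.015,0,-0.033]
    - [0,0.015,0.01,0]
    - [0,0,0.04,0]
    - [0,0,0.04,0]
    - [0,0,0.04,0]
    - [0,0,0.03,0]
    - [0,0,0.002,0]
    - [0,0,0,0]

```text
time: 2.35
position: [0.4736, 0.2815, 0.0463]
tool_rot: [-180.0, -0.1, 148.6]
force: [-0.5, -0.4, 1.4]
opening: 0.0854
gripper_force: 0.0
```

play_rows:
  moves:
    - [0,0,0,0]
    - [0,0,0,0]
    - [0,0,0,0]
    - [0,0,0,0]
    - [0,0,0,0]
    - [0,0,0,0]
    - [0,0,0,0]
    - [0,0,0,0]
  claw: 1
  grip_force: 60

```text
time: 3.15
position: [0.4746, 0.2805, 0.047]
tool_rot: [180.0, 0.0, 148.5]
force: [-1.0, -0.7, 7.6]
opening: 0.0213
gripper_force: 59.1
```

play_rows:
  moves:
    - [0,0,-0.02,0]
    - [0,0,-0.04,0]
    - [0,0,-0.04,0]
    - [0,0,-0.04,0]
    - [-0.025,-0.0156,0,0]
    - [-0.025,-0.0156,0,0]
    - [-0.025,-0.0156,0,0]
    - [-0.025,-0.0156,0,0]

```text
time: 3.95
position: [0.5272, 0.1739, 0.1864]
tool_rot: [180.0, -0.0, 148.6]
force: [0.3, -0.7, -1.0]
opening: 0.0216
gripper_force: 58.9
```

play_rows:
  moves:
    - [-0.025,-0.0156,0,0]
    - [-0.025,-0.0156,0,0]
    - [-0.025,-0.0156,0,0]
    - [-0.025,-0.0156,0,0]
    - [-0.025,-0.0156,0,0]
    - [-0.025,-0.0156,0,0]
    - [-0.025,-0.0156,0,0]
    - [0,0,0,-0.138]

```text
time: 4.75
position: [0.6204, -0.015, 0.1862]
tool_rot: [-179.9, 0.1, 156.2]
force: [0.2, -0.7, -1.2]
opening: 0.0213
gripper_force: 58.9
```

play_rows:
  moves:
    - [0,0,0,-0.138]
    - [0,0,0,-0.138]
    - [0,0,0,-0.138]
    - [0,0,0,-0.138]
    - [0,0,0,-0.138]
    - [0,0,0,0]
    - [0,0,0,0]

```text
time: 5.45
position: [0.6191, -0.0096, 0.1862]
tool_rot: [180.0, -0.0, -164.3]
force: [0.5, 0.1, -2.0]
opening: 0.0212
gripper_force: 58.8
```

```bash
python3 - <<'E'
from h import *
s=observe();print(s["time"],s["position"],s["tool_rot"],s["qpos"],s["opening"])
im,c=grab("wrist");cv2.imwrite("pics/w2.png",im[:,:,::-1])
im,c=grab("top");cv2.imwrite("pics/t2.png",im[:,:,::-1])
E
```

```text
5.45 [ 0.61914075 -0.00963204  0.18616263] [ 1.79981812e+02 -1.80212289e-02 -1.64258228e+02] [ -6.46371485  27.91142778   3.51021534  96.01391332  -1.99425375
  56.15671144 103.49235895] 0.02123367013031185
```

View pics/w2.png

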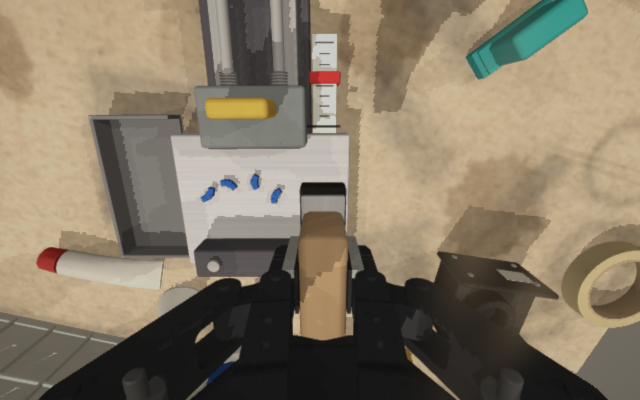

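The wrist view shows the bed's near corners at (172,137) and (348,136), four chips around (208–277,180–196), the tab at (240,108), the red mark at (325,78) and the pointer at (323,127). The scraper is held straight, with its foot's near end at row ~184.

```bash
python3 - <<'E'
from h import *
np.set_printoptions(precision=4,suppress=True)
s=observe();c=camT("wrist",s)
im=cv2.imread("pics/w2.png")[:,:,::-1]
A=cast((173,137),.03,c);B=cast((348.5,136),.03,c);d=(B-A)[:2];print(A,B,np.linalg.norm(d))
yaw=np.arctan2(d[1],d[0])-np.pi/2;print("yaw",np.degrees(yaw))
ex=np.array([np.cos(yaw),np.sin(yaw)]);ey=np.array([-ex[1],ex[0]])
O=(A[:2]+B[:2])/2+.057*ex;print("O",O)
L=lambda P:np.array([(P[:2]-O)@ex,(P[:2]-O)@ey])
for nm,lo,hi,z,r in[("red",(0,150,100),(6,255,255),.034,(300,60,350,95)),("tab",(18,140,100),(32,255,255),.101,(190,90,290,125)),("chip",(105,120,60),(125,255,255),.036,(180,150,300,215))]:
    for ce,ar,rc in blobs(im,lo,hi,r,15): P=cast(ce,z,c);print(nm,ce,ar,P,L(P)*1e3,np.array(rc[1]))
print("pointer",im[118:136,323].mean(1).astype(int),L(cast((323,127),.0395,c)))
zb=s["position"][2]-.047
for r in (183,): P=cast((323,r),zb+.014,c);T=Ro.from_euler("xyz",s["tool_rot"],degrees=True).as_matrix();print("foot tool",T.T@(P-s["position"]))
print(im[176:230:2,323].mean(1).astype(int)); print("tcp local",L(s["position"]))
print(im[195,290:355].mean(1).astype(int))
E
```

```text
[ 0.6087 -0.1587  0.03  ] [0.5626 0.0004 0.03  ] 0.16565230909333414
yaw 16.14903886115219
O [ 0.6404 -0.0633]
red [324.204  77.023] 348 [ 0.5197 -0.0357  0.034 ] [-108.2245   60.0903] [13. 30.]
tab [239.6953 107.9908] 1411 [ 0.5609 -0.084   0.101 ] [-82.1294   2.1817] [20. 70.]
chip [254.5357 181.3571] 84 [ 0.6281 -0.0748  0.036 ] [-15.0055  -7.616 ] [13.  7.]
chip [228.5106 183.6064] 94 [ 0.6372 -0.0986  0.036 ] [-12.9073 -32.9972] [15.7841  7.6135]
chip [208.2947 194.2316] 95 [ 0.6532 -0.1157  0.036 ] [ -2.2971 -53.898 ] [ 7.2 15.6]
chip [275.4074 195.3457] 81 [ 0.6364 -0.0522  0.036 ] [-0.7917 11.796 ] [ 6.7082 14.758 ]
pointer [199 202 202 202 202 202 193 110  59 124 196 201 197 197 191 120 114 155] [-0.0659  0.0588]
foot tool [0.037  0.0007 0.033 ]
[192 192 193  95  18  17  22  23  23  43 126 150 150 150 150 150 150 145
  81  75  75  79  78  76  77  78  79]
tcp local [-0.0054  0.0576]
[198 197 197 198 197 197 197 197 195 163  77  48  71  82  85  85  86  87
  87  88  89  89  89  89  89  89  90  90  90  90  90  90  90  90  91  92
  93  94  94  94  93  93  92  92  92  92  93  92  90  90  91  91  91  87
  54  65 152 164 125 128 130 129 127 126 124]
```

play_rows:
  moves:
    - [-0.002,0,0.03,-0.006]
    - [0,0,0.03,0]
    - [0,0,0.03,0]
    - [0,0,0.014,0]
    - [0,0,0,0]
    - [0,0,0,0]

```text
time: 6.15
position: [0.6219, -0.0088, 0.0832]
tool_rot: [-180.0, 0.0, -163.7]
force: [0.2, -0.8, -1.2]
opening: 0.0212
gripper_force: 58.8
```

play_rows:
  moves:
    - [0,0,0.003,0]
    - [0,0,0.002,0]
    - [0,0,0,0]

```text
time: 6.45
position: [0.6215, -0.0089, 0.0778]
tool_rot: [-180.0, 0.1, -163.7]
force: [-0.7, 0.4, -1.7]
opening: 0.0211
gripper_force: 58.8
```

play_rows:
  moves:
    - [0,0,0.001,0]
    - [0,0,0,0]

```text
time: 6.65
position: [0.6216, -0.0089, 0.0771]
tool_rot: [-180.0, 0.1, -163.7]
force: [-1.3, 0.2, 5.7]
opening: 0.0215
gripper_force: 59.4
```

play_rows:
  moves:
    - [0,0,0.001,0]
    - [0,0,0,0]

```text
time: 6.85
position: [0.6217, -0.0089, 0.0771]
tool_rot: [-180.0, 0.1, -163.7]
force: [-4.7, -0.2, 16.3]
opening: 0.0211
gripper_force: 61.2
```

play_rows:
  moves:
    - [0,-0.008,-0.0005,0]
    - [0,-0.01,0,0]
    - [0,-0.01,0,0]
    - [0,-0.01,0,0]
    - [0,-0.01,0,0]
    - [0,-0.01,0,0]
    - [0,-0.01,0,0]
    - [0,-0.01,0,0]

```text
time: 7.65
position: [0.6443, -0.0821, 0.0771]
tool_rot: [179.9, 0.2, -163.6]
force: [-0.7, 4.3, 9.0]
opening: 0.0213
gripper_force: 60.2
```

```bash
python3 - <<'E'
from h import *
im,c=grab("wrist");cv2.imwrite("pics/w3.png",im[:,:,::-1]);
for b in blobs(im,(105,120,60),(125,255,255),None,15): print(b[0],b[1],cast(b[0],.036,c))
print(observe()["position"])
E
```

```text
[285.7173913 219.4692029] 552 [ 0.63838535 -0.10615594  0.036     ]
[261.56481481 236.41203704] 216 [ 0.65325029 -0.11752439  0.036     ]
[ 0.64471056 -0.08462947  0.07714419]
```

View pics/w3.png

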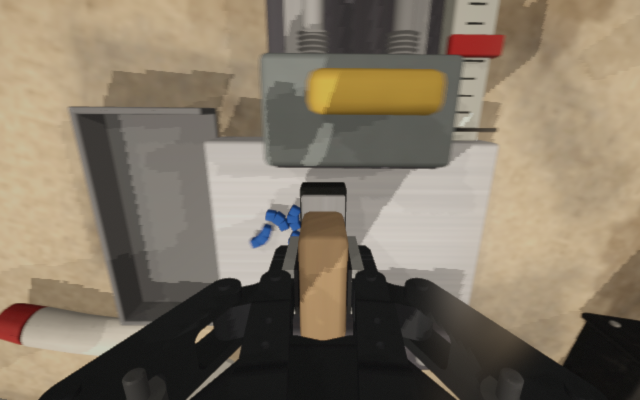

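The chips at (262–295,206–240) are being pushed along ahead of the foot. The sweep continues to the tray edge.

play_rows:
  moves:
    - [0,-0.01,0,0]
    - [0,-0.01,0,0]
    - [0,-0.01,0,0]
    - [0,-0.01,0,0]
    - [0,-0.01,0,0]
    - [0,-0.01,0,0]
    - [0,-0.008,-0.0005,0]
    - [0,-0.008,0,0]

```text
time: 8.5
position: [0.6651, -0.1561, 0.0771]
tool_rot: [180.0, 0.1, -163.6]
force: [-1.6, 3.7, 7.5]
opening: 0.0213
gripper_force: 60.0
```

play_rows:
  moves:
    - [0,-0.006,0,0]
    - [0,-0.004,0,0]
    - [0,0,0,0]
    - [0,0,0,0]

```text
time: 8.9
position: [0.6671, -0.1663, 0.0759]
tool_rot: [180.0, -0.0, -163.7]
force: [-0.3, -0.7, -1.5]
opening: 0.0211
gripper_force: 58.8
```

play_rows:
  moves:
    - [0,0,-0.02,0]
    - [0,0,-0.03,0]
    - [0,0,-0.04,0]
    - [0,0.04,-0.02,0]
    - [0,0.04,0,0]
    - [0,0.04,0,0]
    - [0,0.04,0,0]
    - [0,0,0,0]

```text
time: 9.7
position: [0.6207, -0.0043, 0.1863]
tool_rot: [179.7, 0.0, -163.1]
force: [0.9, 0.4, -2.0]
opening: 0.0215
gripper_force: 59.1
```

```bash
python3 - <<'E'
from h import *
im,c=grab("wrist");cv2.imwrite("pics/w4.png",im[:,:,::-1]);
for b in blobs(im,(105,120,60),(125,255,255),None,15): print(b[0],b[1],cast(b[0],.007,c))
print(observe()["position"],observe()["force"])
E
```

```text
[163.69721116 178.66932271] 251 [ 0.66454039 -0.16654563  0.007     ]
[214.53333333 374.54736842] 285 [ 0.91541691 -0.06497248  0.007     ]
[ 0.62154279 -0.00814277  0.18637269] [ 0.05838696 -1.0107914  -1.29832159]
```

View pics/w4.png

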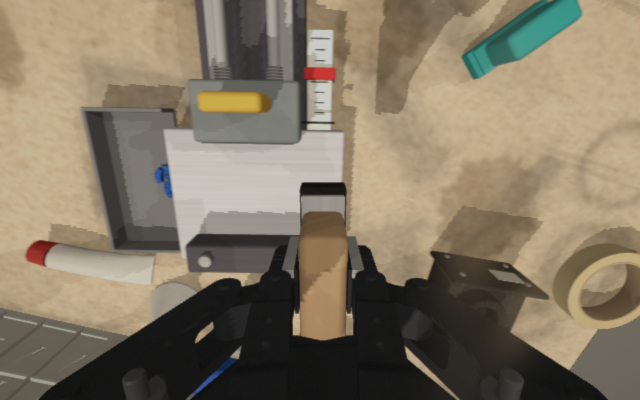

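The bed top looks clear, and the blue chips are clustered at (164,179) just inside the tray beside the bed edge. I'll enlarge the view to check that none is hung up on the edge.

```bash
python3 - <<'E'
from h import *
t,_=grab("top");s,_=grab("side");w=cv2.imread("pics/w4.png")
f=lambda i,x,y,a,b,k:cv2.resize(i[y:y+b,x:x+a],None,fx=k,fy=k,interpolation=cv2.INTER_CUBIC)
o=np.zeros((560,800,3),np.uint8)
A=f(w,135,150,60,60,6);o[:360,:360]=A
B=f(t[:,:,::-1],375,115,70,66,6);o[:396,370:790]=B
C=f(s[:,:,::-1],240,130,85,40,4);o[400:560,370:710]=C
cv2.imwrite("pics/z4.png",o)
E
```

```text
(no output)
```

View pics/z4.png

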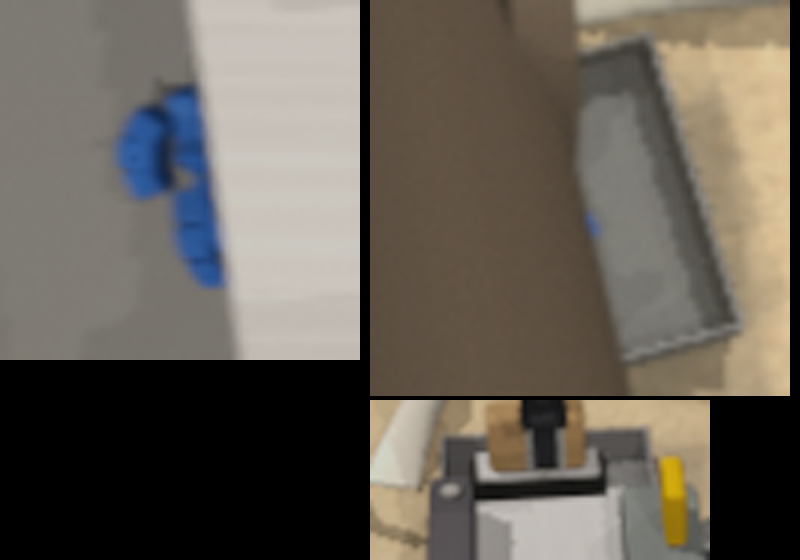

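play_rows:
  moves:
    - [0,-0.04,0,0]
    - [0,-0.04,0,0]
    - [0,-0.036,0,0]
    - [0,0,0,0]
    - [0,0,0,0]

```text
time: 10.35
position: [0.6547, -0.127, 0.1858]
tool_rot: [-180.0, -0.0, -163.9]
force: [0.3, 0.4, -2.5]
opening: 0.0213
gripper_force: 59.1
```

```bash
python3 - <<'E'
from h import *
im,c=grab("wrist")
for b in blobs(im,(105,120,60),(125,255,255),(150,80,420,260),15): print(b[0],b[1],cast(b[0],.007,c))
t,_=grab("top")
o=np.zeros((500,800,3),np.uint8)
o[:400,:400]=cv2.resize(im[140:240,220:320],(400,400),interpolation=cv2.INTER_CUBIC)[:,:,::-1]
o[:400,400:]=cv2.resize(im[100:300,150:350],(400,400))[:,:,::-1]
cv2.imwrite("pics/z5.png",o);print(observe()["position"])
E
```

```text
[292.09917355 185.35123967] 242 [ 0.66562199 -0.15751341  0.007     ]
[281.70588235 178.88235294] 85 [ 0.66179433 -0.16992991  0.007     ]
[ 0.6548069  -0.12374979  0.18601972]
```

View pics/z5.png

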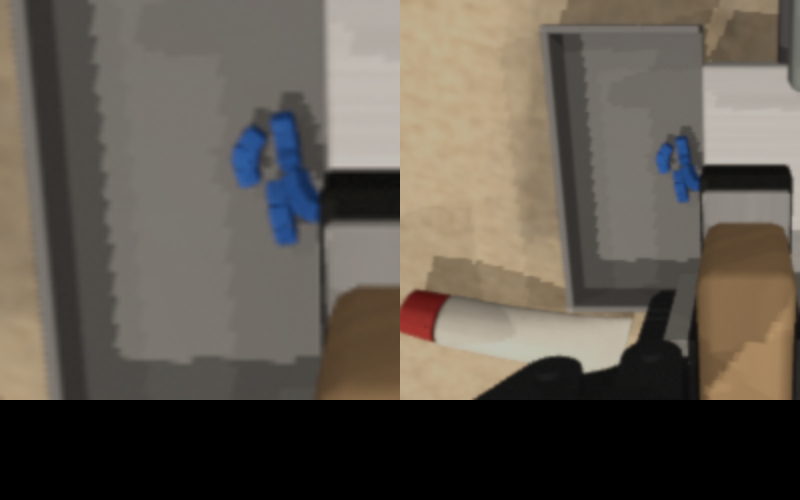

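All four chips lie in the tray: (250,155) alone and three around (290,170) in the left crop. The scraper now goes back to its old, free spot.

play_rows:
  moves:
    - [0.0044,0.03,0,0]
    - [0.0044,0.0313,0,0]
    - [0.0044,0.0313,0,0]
    - [0.0044,0.0313,0,0]
    - [0.0044,0.0313,0,0]
    - [0.0044,0.0313,0,0]
    - [0.0044,0.0313,0,0]
    - [0.0044,0.0313,0,0]

```text
time: 11.25
position: [0.55, 0.1074, 0.1866]
tool_rot: [180.0, 0.0, -163.5]
force: [0.8, 0.4, -0.9]
opening: 0.0211
gripper_force: 59.1
```

play_rows:
  moves:
    - [0.0044,0.0313,0,0]
    - [0.0044,0.0313,0,0]
    - [0.0044,0.0313,0,0]
    - [0.0044,0.0313,0,0]
    - [0.0044,0.0313,0,0]
    - [0.0044,0.0313,0,0]
    - [0,0,0,0.138]
    - [0,0,0,0.138]

```text
time: 12.05
position: [0.4714, 0.2801, 0.1865]
tool_rot: [179.9, -0.0, -179.5]
force: [0.3, -0.7, -1.6]
opening: 0.0212
gripper_force: 59.1
```

play_rows:
  moves:
    - [0,0,0,0.138]
    - [0,0,0,0.138]
    - [0,0,0,0.138]
    - [0,0,0.04,0.138]
    - [0,0,0.04,0]
    - [0,0,0.04,0]
    - [0,0,0.01,0]
    - [0,0,0,0]

```text
time: 12.85
position: [0.4717, 0.278, 0.0555]
tool_rot: [-179.8, -0.1, 149.0]
force: [-0.7, 0.6, -1.3]
opening: 0.0212
gripper_force: 59.1
```

play_rows:
  moves:
    - [0,0,0.005,0]
    - [0,0,0.003,0]
    - [0,0,0.001,0]
    - [0,0,0,0]

```text
time: 13.25
position: [0.4733, 0.2781, 0.048]
tool_rot: [179.9, 0.0, 148.9]
force: [0.1, -0.1, -1.0]
opening: 0.0214
gripper_force: 59.1
```

play_rows:
  moves:
    - [0,0,0.001,0]
    - [0,0,0,0]

```text
time: 13.45
position: [0.4734, 0.2781, 0.047]
tool_rot: [179.9, 0.0, 148.9]
force: [-0.2, -0.7, 4.5]
opening: 0.021
gripper_force: 59.8
```

play_rows:
  moves:
    - [0,0,0,0]
    - [0,0,0,0]
    - [0,0,0,0]
    - [0,0,0,0]
    - [0,0,0,0]
    - [0,0,0,0]
  claw: -0.6

```text
time: 14.05
position: [0.473, 0.2779, 0.0463]
tool_rot: [-180.0, -0.0, 148.9]
force: [-0.5, 0.2, 0.6]
opening: 0.0683
gripper_force: 0.0
```

play_rows:
  moves:
    - [0,0,-0.03,0]
    - [0,0,-0.04,0]
    - [0,0,-0.04,0]
    - [0,0,-0.044,0]
    - [-0.0219,-0.0221,0,0]
    - [-0.0219,-0.0221,0,0]
    - [-0.0219,-0.0221,0,0]
    - [-0.0219,-0.0221,0,0]

```text
time: 14.85
position: [0.5024, 0.1558, 0.2005]
tool_rot: [180.0, 0.0, 148.9]
force: [0.2, -0.1, 0.2]
opening: 0.0686
gripper_force: 0.0
```

play_rows:
  moves:
    - [-0.0219,-0.0221,0,0]
    - [-0.0219,-0.0221,0,0]
    - [-0.0219,-0.0221,0,0]
    - [-0.0219,-0.0221,0,0]
    - [-0.0219,-0.0221,0,0]
    - [-0.0219,-0.0221,0,0]
    - [-0.0219,-0.0221,0,0]
    - [-0.0219,-0.0221,0,0]

```text
time: 15.65
position: [0.5611, -0.0862, 0.2003]
tool_rot: [180.0, -0.0, 148.9]
force: [0.0, -0.8, -0.4]
opening: 0.0681
gripper_force: 0.0
```

play_rows:
  moves:
    - [0,0,0,0.1245]
    - [0,0,0,0.1245]
    - [0,0,0,0.1245]
    - [0,0,0,0.1245]
    - [0,0,0,0.1245]
    - [0,0,0,0.1245]
    - [0,0,0,0]
    - [0,0,0,0]
  claw: 0.2

```text
time: 16.45
position: [0.561, -0.0848, 0.2002]
tool_rot: [-180.0, 0.0, 106.3]
force: [0.6, 0.6, -1.1]
opening: 0.034
gripper_force: 0.0
```

```bash
python3 - <<'E'
from h import *
np.set_printoptions(precision=4,suppress=True)
s=observe();im,c=grab("wrist");cv2.imwrite("pics/w6.png",im[:,:,::-1])
print(s["position"],s["tool_rot"],s["opening"])
for nm,lo,hi,z in[("red",(0,150,100),(6,255,255),.034),("tab",(18,140,100),(32,255,255),.101)]:
    for ce,ar,rc in blobs(im,lo,hi,None,100):
        P=cast(ce,z,c);print(nm,ce,ar,P,rc,[cast(p,z,c)[:2] for p in cv2.boxPoints(rc)])
t,ct=grab("top");sd,cs=grab("side");cv2.imwrite("pics/side6.png",sd[:,:,::-1]);cv2.imwrite("pics/top6.png",t[:,:,::-1])
E
```

```text
[ 0.561  -0.0848  0.2002] [-179.9897    0.0044  106.3146] 0.03399227699958713
red [296.2867 127.0968] 279 [ 0.5195 -0.0351  0.034 ] ((296.5, 127.0), (28.0, 11.0), 90.0) [array([ 0.5113, -0.0239]), array([ 0.5214, -0.0209]), array([ 0.5283, -0.0464]), array([ 0.5179, -0.0494])]
red [631.9048 143.2571] 105 [0.8405 0.0429 0.034 ] ((632.0, 143.50001525878906), (10.60660171508789, 14.849242210388184), 45.0) [array([0.8331, 0.0389]), array([0.837 , 0.0506]), array([0.8484, 0.0464]), array([0.8445, 0.0346])]
tab [615.8493 113.0316] 1267 [0.7455 0.0454 0.101 ] ((615.0, 104.5), (113.0, 48.0), 90.0) [array([0.7048, 0.078 ]), array([0.7364, 0.0873]), array([0.7826, 0.0196]), array([0.7474, 0.0092])]
tab [323.0042 204.2874] 957 [ 0.5602 -0.0821  0.101 ] ((323.0, 204.0), (58.0, 16.0), 90.0) [array([ 0.5475, -0.0608]), array([ 0.5594, -0.0573]), array([ 0.5736, -0.1042]), array([ 0.5609, -0.108 ])]
```

View pics/w6.png

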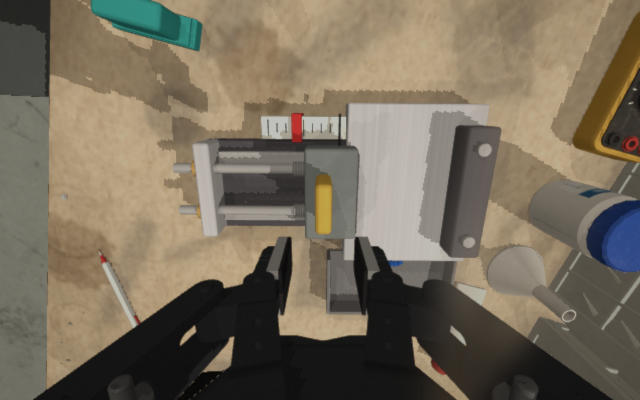

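The tab lies at columns 315–331, rows 175–233, centred between the fingers (column 323). The pointer is at (340,128) and the red mark at (296,127). I'll descend and grip.

play_rows:
  moves:
    - [0.002,0,0.03,0]
    - [0,0,0.03,0]
    - [0,0,0.03,0]
    - [0,0,0.018,0]
    - [0,0,0,0]
    - [0,0,0,0]
  claw: 0.35

```text
time: 17.2
position: [0.5606, -0.0833, 0.0926]
tool_rot: [-180.0, -0.0, 106.1]
force: [1.7, -0.4, 0.4]
opening: 0.028
gripper_force: 0.0
```

play_rows:
  moves:
    - [0,0,0,0]
    - [0,0,0,0]
    - [0,0,0,0]
    - [0,0,0,0]
    - [0,0,0,0]
  claw: 1
  grip_force: 70

```text
time: 17.7
position: [0.561, -0.0834, 0.0937]
tool_rot: [179.9, 0.0, 106.1]
force: [-2.5, -0.6, 6.3]
opening: 0.013
gripper_force: 69.1
```

play_rows:
  moves:
    - [0,-0.005,0,0]
    - [0,-0.007,0,0]
    - [0,-0.007,0,0]
    - [0,-0.007,0,0]
    - [0,-0.007,0,0]
    - [0,-0.005,0,0]
    - [0,0,0,0]
    - [0,0,0,0]

```text
time: 18.5
position: [0.5268, -0.0931, 0.0937]
tool_rot: [179.7, 0.1, 106.1]
force: [7.7, 1.7, -1.1]
opening: 0.0132
gripper_force: 68.8
```

```bash
cat > m.py <<'E'
from h import *
np.set_printoptions(precision=4,suppress=True)
s=observe();im,c=grab("wrist");cv2.imwrite("pics/w7.png",im[:,:,::-1])
print(s["position"],s["opening"],s["force"])
red=max([b for b in blobs(im,(0,150,80),(6,255,255),(200,20,450,200),100)],key=lambda b:b[1]);print(red[0],red[2])
r0=int(red[0][1]);print([ (r,im[r,int(red[0][0])-25:int(red[0][0])+45].mean(1).astype(int).tolist()) for r in (r0-4,r0,r0+4)])
a=np.radians(s["tool_rot"][2]-90);ex=np.array([np.cos(a),np.sin(a)]);print("mark along x",cast(red[0],.034,c)[:2]@ex)
x,y=int(red[0][0]),r0
cv2.imwrite("pics/z7.png",cv2.resize(im[max(0,y-50):y+50,x-70:x+70],(784,560),interpolation=cv2.INTER_CUBIC)[:,:,::-1])
E
python3 m.py
```

```text
[ 0.5268 -0.0931  0.0937] 0.013151682845838501 [ 7.7     1.6544 -1.1225]
[337.0478 139.2556] ((337.0, 139.5), (45.0, 16.0), 90.0)
[(135, [192, 192, 192, 192, 192, 189, 160, 94, 158, 189, 189, 165, 160, 159, 159, 159, 154, 98, 84, 94, 94, 96, 95, 93, 75, 70, 70, 69, 67, 65, 66, 69, 92, 106, 105, 51, 31, 68, 156, 186, 190, 185, 185, 189, 190, 190, 190, 184, 108, 87, 182, 190, 189, 190, 189, 189, 189, 190, 190, 190, 190, 184, 106, 87, 182, 190, 190, 190, 190, 190]), (139, [192, 192, 192, 192, 192, 189, 160, 94, 158, 187, 167, 158, 151, 149, 149, 150, 145, 92, 80, 89, 90, 91, 89, 70, 67, 66, 66, 66, 66, 67, 66, 69, 91, 105, 73, 38, 30, 70, 161, 187, 189, 185, 184, 184, 189, 190, 190, 184, 107, 90, 182, 190, 190, 190, 190, 190, 190, 190, 190, 190, 190, 184, 93, 102, 183, 190, 190, 190, 190, 190]), (143, [163, 163, 166, 185, 187, 185, 159, 93, 157, 183, 156, 149, 149, 149, 149, 149, 144, 94, 80, 89, 90, 90, 88, 69, 66, 65, 66, 65, 66, 65, 70, 89, 98, 122, 79, 37, 31, 83, 181, 189, 189, 185, 184, 185, 189, 190, 190, 184, 92, 101, 183, 190, 190, 190, 190, 190, 190, 190, 190, 190, 187, 156, 82, 128, 185, 190, 190, 190, 190, 190])]
mark along x 0.4890912237321683
```

View pics/z7.png

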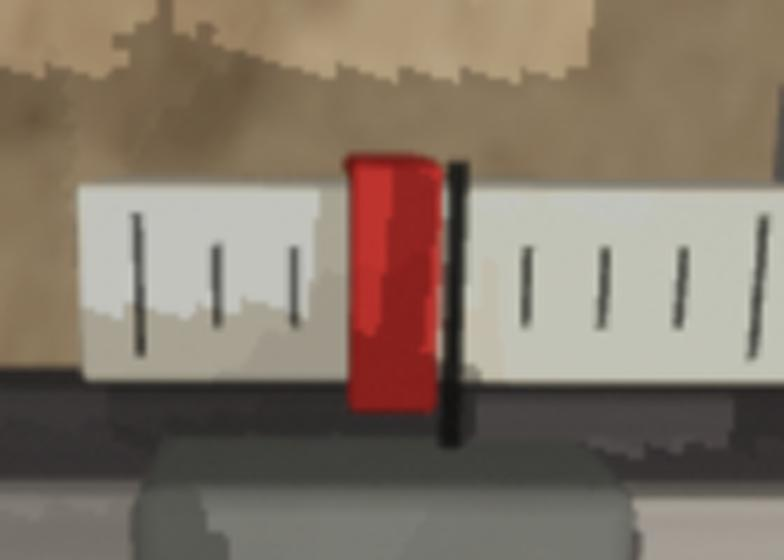

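The pointer is at column ~348 and the red mark's centre at column 337, so about 6 mm are left. I'll compute it with the correct heights.

```bash
python3 -c "
from h import *
s=observe();c=camT('wrist',s);a=np.radians(s['tool_rot'][2]-90);ex=np.array([np.cos(a),np.sin(a)])
print(cast((347.8,139),.0395,c)[:2]@ex-cast((337,139),.034,c)[:2]@ex, cast((329,139),.034,c)[:2]@ex-cast((345.5,139),.034,c)[:2]@ex)"
```

```text
0.006108062398361536 -0.010111773170141725
```

play_rows:
  moves:
    - [0,-0.002,0,0]
    - [0,-0.002,0,0]
    - [0,-0.002,0,0]
    - [0,0,0,0]
    - [0,0,0,0]
    - [0,0,0,0]

```text
time: 19.15
position: [0.5214, -0.0946, 0.0937]
tool_rot: [179.6, 0.1, 106.2]
force: [8.6, 2.4, -0.8]
opening: 0.0134
gripper_force: 68.8
```

```bash
python3 m.py; python3 -c "
from h import *
im=cv2.imread('pics/w7.png')[:,:,::-1];t,_=grab('top');s,_=grab('side')
z=cv2.imread('pics/z7.png')
o=np.zeros((600,800,3),np.uint8);o[:300,:420]=cv2.resize(z,(420,300))
o[300:600,:480]=cv2.resize(s[130:330,170:490],(480,300))[:,:,::-1]
o[0:240,440:800]=cv2.resize(t[120:280,205:445],(360,240))[:,:,::-1]
cv2.imwrite('pics/z8.png',o)"
```

```text
[ 0.5214 -0.0946  0.0937] 0.013376152430608492 [ 8.5793  2.3807 -0.8448]
[345.6934 138.7002] ((345.5, 139.5), (45.0, 17.0), 90.0)
[(134, [192, 192, 192, 192, 192, 192, 189, 160, 85, 127, 155, 157, 151, 150, 150, 150, 150, 145, 88, 69, 71, 71, 70, 71, 74, 90, 61, 38, 31, 40, 71, 84, 85, 92, 98, 111, 76, 151, 186, 190, 190, 190, 190, 190, 190, 190, 189, 190, 184, 107, 86, 180, 189, 190, 190, 190, 190, 190, 190, 190, 190, 189, 184, 108, 90, 182, 190, 190, 190, 190]), (138, [192, 192, 192, 192, 192, 192, 186, 133, 67, 119, 146, 149, 150, 150, 149, 150, 150, 145, 88, 64, 66, 66, 65, 65, 69, 86, 51, 33, 30, 41, 71, 84, 87, 94, 106, 76, 81, 177, 188, 190, 190, 190, 190, 190, 190, 190, 190, 190, 184, 108, 102, 183, 190, 190, 190, 189, 190, 190, 190, 190, 190, 190, 184, 92, 102, 183, 190, 189, 190, 190]), (142, [185, 187, 187, 190, 190, 190, 185, 129, 66, 119, 146, 149, 149, 149, 149, 149, 149, 143, 76, 60, 66, 66, 66, 70, 88, 88, 51, 32, 30, 45, 82, 86, 86, 93, 103, 83, 98, 178, 185, 189, 190, 190, 190, 190, 190, 190, 190, 190, 184, 94, 106, 183, 190, 190, 190, 190, 190, 190, 190, 190, 190, 187, 158, 85, 134, 185, 190, 190, 190, 190])]
mark along x 0.4887107069370013
```

View pics/z8.png

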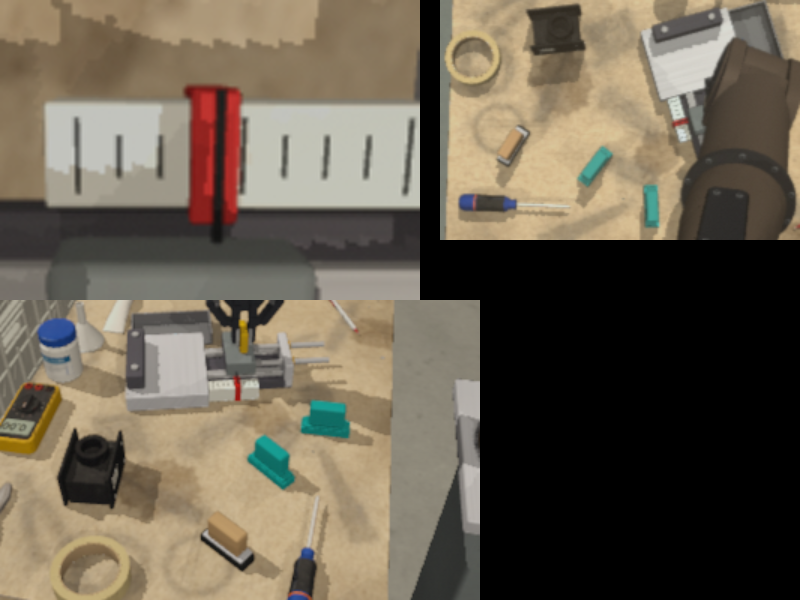

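The pointer is over the mark, about 0.5 mm off. The scraper stands upright at its old spot, and the bed is clear. I'll make a last tiny nudge and hold.

play_rows:
  moves:
    - [0,-0.0005,0,0]
    - [0,0,0,0]
    - [0,0,0,0]
    - [0,0,0,0]
    - [0,0,0,0]
    - [0,0,0,0]

```text
time: 19.9
position: [0.521, -0.0948, 0.0937]
tool_rot: [179.6, 0.1, 106.2]
force: [9.5, 1.8, -0.7]
opening: 0.0128
gripper_force: 68.7
```

```bash
python3 m.py | sed -n 1,3p | cut -c1-330; python3 -c "
from h import *
print(hand_in())"
```

```text
[ 0.521  -0.0948  0.0937] 0.012839306335848417 [ 9.5273  1.8229 -0.7324]
[346.4623 138.9144] ((346.5, 139.5), (45.0, 17.0), 90.0)
[(134, [192, 192, 192, 192, 192, 192, 186, 104, 70, 151, 159, 157, 151, 149, 149, 149, 149, 144, 80, 67, 73, 90, 92, 95, 92, 63, 38, 31, 41, 71, 84, 85, 86, 93, 101, 80, 99, 178, 189, 190, 190, 190, 190, 190, 190, 190, 190, 190, 183, 92, 102, 183, 190, 190, 190, 190, 190, 190, 190, 190, 190, 189, 180, 93, 110, 183, 190, 190, 190
the job is handed in; nothing more can be done
None
```

The job is handed in at about 20 s: all four chips are in the tray, the scraper stands back on the bench at its old spot, and the gripper is holding the jaw with its pointer over the red mark, within about 0.5 mm.

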